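# Start the long cure in the dental light-curing unit

## Robot

A 6-joint arm with a two-finger parallel gripper is mounted at the origin on the work surface. World frame = base frame: x ahead of the robot, y to its left, z up, the work surface at z = 0. Lengths are in m, angles in rad, forces in N, time in s.
With the tool pointing down it reaches from about 0.35 to 0.85 m from the base axis. Payload 8.1 kg.
Tool frame: the origin (TCP) lies at the very end of the fingers, on their centre line; the grasp point (between the pads) lies 19 mm behind it; z points along the fingers, y is the line along which they close (so a half turn about z gives the same grasp; the last joint's range is limited). The gripper opens to 85 mm and grips with 20 to 120 N. Pads are 22 mm wide; open, the fingers measure 114 mm over their backs; the gripper's body (76 mm by 85 mm) begins 54 mm behind the grasp point. The pads swing forward as they close: fully open they stand 13 mm farther back than shut.
Start: joints at [-0.085, 0.13, 1.488, -0, 1.523, -0.085], TCP at [0.6, 0, 0.231] pointing down, gripper open.
Joint ranges: [-2.96, 2.96], [-0.89, 2.26], [0.02, 2.5], [-1.34, 4.48], [0, 2.73], [-2.66, 2.66]. Speed limits (rad/s): [2.39, 2.39, 2.79, 3.14, 3.14, 3.14].

## Interface

Orientations are given as a unit quaternion [w, x, y, z].
In Python, from cell import ctrl gives the robot as it stands.
- The arm moves only by the tool play_rows, never from a script. Its argument "commands" is a list that holds one entry, the list of rows, each a list of 7 numbers: the shift along the tool's x, y, z in mm, then the turn, a rotation vector about the tool's x, y, z in degrees, then the opening, from 0 (shut) to 1 (fully open). A call has 1 to 10 rows; each row shifts and turns the commanded pose from where the row before left it, along the tool's axes as they then stand; what a row does not reach is not made up. A row lasts 1/10 s, in which the tool goes at most 50 mm and 8.59 degrees, less where a joint would pass 70% of its speed; a pose out of reach is approached as far as the arm can. A call with a gripper value outside its range is refused whole. The fingers move at their own pace and stop on an object; "grip_force" is the grip in N (left out, the last holds). Time passes only in rows, so rows that do not move let the fingers close. It gives the time, the measured TCP pose, the force, the opening and the grip force at its end, in the units of the state.
- ctrl.observe(): the state, without advancing time (a new reading comes with each control period).
- ctrl.get_image(name): name is "scene" or "side" or "wrist"; returns a dict with "img" (420x560x3 uint8, blue, green, red), "camera_matrix" (3x3 intrinsics, pixels), "distortion" ([k1, k2, p1, p2, k3] as OpenCV has them; the pictures are not rectified), "xyz" and "rotation" of the camera in the world. Camera axes: x right, y up, looking along -z (the intrinsics and any distortion apply to the point x, -y, -z); pixel columns grow to the right and rows downward; lengths in m; the calibration is good to about 2 mm. A picture is of the moment at which its call begins. There is no depth.
- ctrl.close_job(): hands the job in; it is judged then, once.
The state is a dict: "time_s": time; "q": joint angles; "joint_vel": joint speeds; "joint_efforts": joint torques, N m; "tcp_pos": TCP position; "eef_rot": TCP orientation; "force": force on the tool from outside, world axes, zero at the start; "wrist_torque": the same for the moment, N m; "finger_gap": finger opening in m; "grip_force": force on a finger pad.
Only numpy, scipy, OpenCV 4.12 (cv2) and the standard library are available. Lean on these libraries where they do the work, as an engineer would, in place of code of your own. Each camera call takes 0.05 s, during which the arm holds its last target. There are 200 camera calls.

## Task

Get the jaw model in the light-curing unit curing: push the unit's lid fully shut first so that no light escapes, then switch the unit on by pressing the near half of the green rocker fully over, then press the blue long-cure key fully down for a moment and let it go. Touch the unit with the fingers only and press none of the other keys; do not disturb the model in the chamber, and do not pick up or shift the jars, bottle, dish and brush around the unit.

Things in the scene. Friction and masses are not known exactly. Their poses are not given: they have to be found in the camera images.
- unit: White bench light-curing unit, fixed; 300 deep (x), 280 wide (y), 123 mm high with lid shut. Origin: centre of its underside. x points from the control panel (front, robot side) to the lid hinge (rear), y to the left, z up. Rear 200 mm: open chamber, rim 85 mm up. Front 100 mm: panel rising rearward from 48 to 73 mm above the bench, slope 0.245 rad, normal (-0.243, 0, 0.970) in this frame.
- lid_hinge (a point): Middle of the lid's hinge axis, which is parallel to the unit's y, 140 mm behind the unit's origin, 85 mm above the bench. The point turns with the lid: its -x axis points along the lid to the front edge (194 mm away), z is the lid's outward normal.
- lid_push (a point): Centre of the outside face of the lid's white front bar (46 by 272 mm, before the amber window), a good place to push down: 171 mm in front of the hinge axis and 38 mm off it along the lid's normal. The lid's front edge is 23 mm further; a grey lip sticks out 14 mm below it. The point turns with the lid, z is the lid's outward normal.
- lid (a joint): Lid angle in rad: 0 fully shut, grows as the front edge rises; starts 0.4 to 0.8 open. Stiff hinge: the lid stays wherever it is left, 2 to 4 N down on the front bar moves it. It has no latch.
- rocker_on (a point): Centre of the near half (robot side, white bar mark) of the green rocker's face, 11 mm from the pivot line, which runs along the unit's y. Rocker 36 mm long up the slope, 25 mm wide, leftmost on the panel. Its halves meet in a shallow V 12 mm above the panel. Off: near half stands up 0.36 rad. On: near half lies parallel to the panel. The point moves with it, 4 mm down; black frame 4 mm high.
- rocker (a joint): Rocker angle in rad: 0 off (start), 0.36 fully on. Stiff: 4 to 5 N on the middle of the near half moves it; it stays where it is left. A fingertip square to the panel turns it fully from the middle of the near half; an upright one should push about 5 mm nearer the rocker's outer (robot-side) end.
- long_key_top (a point): Centre of the top of the blue long-cure key, the one to press. Keys in a row along the unit's y, left to right: white, yellow, blue, red, 47 mm apart; round, 22 mm wide, tops 9 mm above the panel. The point's z axis points out of the panel.
- long_key (a joint): Travel of the blue key in m: 0 up, 0.005 fully down, straight into the panel against a spring (1.5 N to start, 4 N at the bottom) that brings it back up.
- short_key_top (a point): Centre of the top of the white short-cure key (next to the rocker). Not to be pressed. Its z axis points out of the panel.
- short_key (a joint): Travel of the white key in m: 0 up, 0.005 fully down.
- medium_key_top (a point): Centre of the top of the yellow medium-cure key. Not to be pressed. Its z axis points out of the panel.
- medium_key (a joint): Travel of the yellow key in m: 0 up, 0.005 fully down.
- stop_key_top (a point): Centre of the top of the red stop key (far right). Not to be pressed. Its z axis points out of the panel.
- stop_key (a joint): Travel of the red key in m: 0 up, 0.005 fully down.
- model: The work: a jaw model, yellow base 52 by 60 mm with a horseshoe of white crowns, 24 mm high, loose on the turntable in the chamber. Origin: centre of its underside, 34 mm above the bench.
- jar_rose: Loose white stain jar with a rose dot on its lid, 39 mm wide, 39 mm high, standing beside the unit. Origin: centre of its underside.
- jar_lilac: Loose white stain jar with a lilac dot on its lid, 39 mm wide, 39 mm high, standing beside the unit. Origin: centre of its underside.
- jar_ochre: Loose white stain jar with an ochre dot on its lid, 39 mm wide, 39 mm high, standing beside the unit. Origin: centre of its underside.
- liquid_bottle: Loose clear bottle with a black cap, 36 mm wide, 85 mm high, standing beside the unit. Origin: centre of its underside.
- brown_dish: Loose flat brown dish, 80 mm wide, 14 mm high, lying to the left of the unit. Origin: centre of its underside.
- brush: Loose fine stain brush, 168 mm long, 9 mm high, with a blue handle and a black grip, lying to the right of the unit. Origin: underside, near its middle; its x axis points along it to the bristles.
Things that resemble listed ones, but are neither listed nor needed, are in the scene too. There is more than one size of the model; the job needs the middle-sized.

How it is judged:
By the outcome, as a careful person would: the job done as asked, in the order asked, and still so for the second after the job is handed in, with the robot touching nothing.
It also fails if it takes over 48 s, if anything falls off the work surface, if the arm or the gripper's body presses on something with over 40 N, if the wrist force passes 120 N, or if a joint passes its speed limit or range.

## Working session

There is one attempt and no reset: what is moved stays moved. The work goes in short steps, Python scripts to look and compute and a tool call to move; the robot and the scene stay as the last step left them, time stands still between calls to the robot, and variables do not carry over. Pictures are saved under pics/ and viewed, at most 10 in all, crops included, and the job is handed in when it is done.

Besides the shell and the picture viewer there is one more tool, called after "Emit:" as a command line: name --argument value ..., lists and objects as JSON in quotes. play_rows: Moves the arm, as the interface text tells. Its arguments: {"type":"object","properties":{"commands":{"type":"array","items":{"type":"array","items":{"type":"array","items":{"type":"number"}}}},"grip_force":{"type":"number"}},"required":["commands"]}

```bash
mkdir -p pics; ls; cat > h.py <<'E'
import numpy as np,cv2
from cell import ctrl
def snap(n,f):
    d=ctrl.get_image(n); cv2.imwrite('pics/'+f+'.png',d['img']); return d
def ray(d,u,v):
    p=cv2.undistortPoints(np.array([[[u,v]]],float),np.array(d['camera_matrix'],float),np.array(d['distortion'],float))[0,0]
    r=np.array(d['rotation'],float); r=r.reshape(3,3)
    v=r@np.array([p[0],-p[1],-1.]); return np.array(d['xyz'],float),v/np.linalg.norm(v)
def onz(d,u,v,z):
    o,r=ray(d,u,v); return o+r*(z-o[2])/r[2]
def tri(a,b):
    (o1,r1),(o2,r2)=a,b
    s=np.linalg.lstsq(np.stack([r1,-r2],1),o2-o1,rcond=None)[0]
    p,q=o1+s[0]*r1,o2+s[1]*r2; return (p+q)/2,np.linalg.norm(p-q)
E
python3 - <<'E'
from h import *
import pickle
ds={n:snap(n,n+'0') for n in('scene','side','wrist')}
pickle.dump(ds,open('d0.pkl','wb'))
for n in ds: print(n,ds[n]['xyz'],np.array(ds[n]['rotation']).shape)
print(ctrl.observe())
cv2.imwrite('pics/both.png',cv2.resize(np.hstack([ds['scene']['img'],ds['side']['img']]),(800,300)))
E
```

```text
pics
scene [1.07968531 0.62101876 1.1216803 ] (4,)
side [-0.08285661 -0.63056747  0.69157662] (4,)
wrist [0.6008103  0.06523462 0.37195744] (4,)
{'time_s': 0.15, 'q': array([-8.53887920e-02,  1.30993334e-01,  1.48902958e+00, -9.27001098e-06,
        1.52301182e+00, -8.54330005e-02]), 'joint_vel': array([-0.0017736 , -0.00261025, -0.00104698,  0.00012571,  0.000622  ,
       -0.00038761]), 'joint_efforts': array([ 1.01583330e-03, -5.70061326e+01, -5.01160097e+01, -1.39109225e-04,
        9.69119486e-03, -7.10949371e-05]), 'tcp_pos': array([5.99573693e-01, 6.21674376e-05, 2.30481793e-01]), 'eef_rot': array([-5.48506461e-04,  7.07090808e-01,  7.07122386e-01, -4.68041569e-04]), 'force': array([-0.5576519 , -0.14633498, -0.61946311]), 'wrist_torque': array([-0.07142581, -0.02471391,  0.02121189]), 'grip_force': 0.0, 'finger_gap': 0.08524430193301942}
```

View pics/scene0.png

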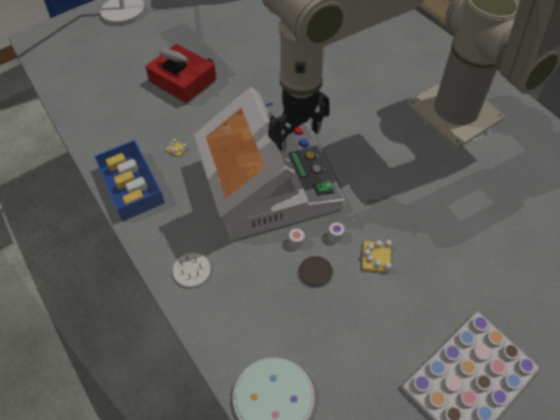

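View pics/side0.png

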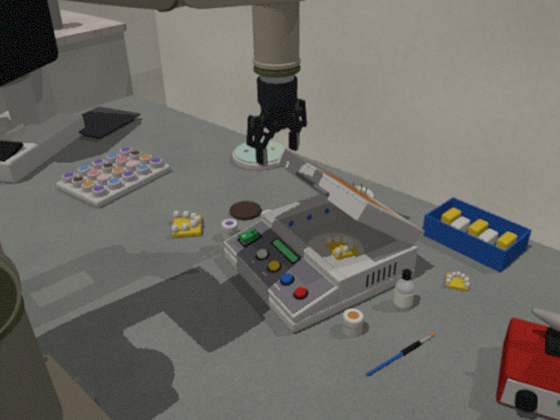

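The scene view shows the unit with its lid partly open and the panel facing the robot. The rocker is at (324,187) and the keys are at white (317,169), yellow (311,155), blue (304,143) and red (298,130). In the side view the rocker is at (249,236), and the keys run white (262,254), yellow (274,266), blue (287,279), red (301,293). The lid's front bar has its left corner near (283,153).

```bash
python3 - <<'E'
s=open('h.py').read()
s=s.replace("r=np.array(d['rotation'],float); r=r.reshape(3,3)","r=R.from_quat(np.array(d['rotation'],float),scalar_first=True).as_matrix()").replace("import numpy","from scipy.spatial.transform import Rotation as R\nimport numpy",1)
open('h.py','w').write(s)
E
python3 - <<'E'
from h import *
import pickle
ds=pickle.load(open('d0.pkl','rb'))
hsv={n:cv2.cvtColor(ds[n]['img'],cv2.COLOR_BGR2HSV) for n in ds}
g={'red':((298,130),(301,293),[(0,10),(170,180)]),'blue':((304,143),(287,279),[(98,125)]),'yellow':((311,155),(274,266),[(15,35)]),'green':((324,187),(249,236),[(45,85)])}
for k,(a,b,hs) in g.items():
    rs=[]
    for n,c in(('scene',a),('side',b)):
        H=hsv[n]; w=9 if k!='green' else 12
        x,y=c; s=H[y-w:y+w+1,x-w:x+w+1]
        m=sum(((s[...,0]>=l)&(s[...,0]<=h)) for l,h in hs).astype(bool)&(s[...,1]>100)&(s[...,2]>60)
        v,u=np.nonzero(m); u=u.mean()+x-w; v=v.mean()+y-w; rs.append(ray(ds[n],u,v)); print(k,n,round(u,1),round(v,1),m.sum())
    print(tri(*rs))
big=np.hstack([cv2.resize(ds['scene']['img'][80:240,180:350],(400,376),interpolation=2),cv2.resize(ds['side']['img'][130:330,210:430],(400,376),interpolation=2)])
cv2.imwrite('pics/crop.png',big)
E
```

```text
red scene 297.6 129.8 48
red side 299.9 291.7 107
(array([ 0.48167719, -0.1587426 ,  0.06071379]), np.float64(0.001389536135032981))
blue scene 303.6 142.1 44
blue side 286.2 277.9 95
(array([ 0.49475377, -0.11342616,  0.06090503]), np.float64(0.0011100317098249493))
yellow scene 309.6 154.9 48
yellow side 273.5 265.2 96
(array([ 0.50805312, -0.06846108,  0.06084091]), np.float64(0.0015813348795792584))
green scene 323.2 186.6 102
green side 248.0 235.3 146
(array([0.54396203, 0.03754785, 0.06631488]), np.float64(0.0029934072039598117))
```

View pics/crop.png

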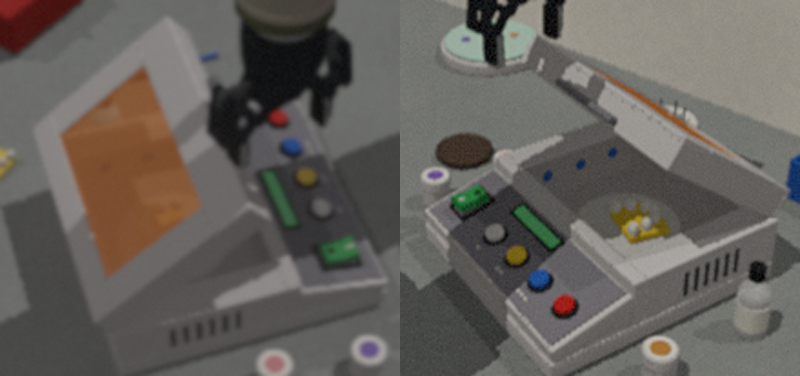

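View pics/wrist0.png

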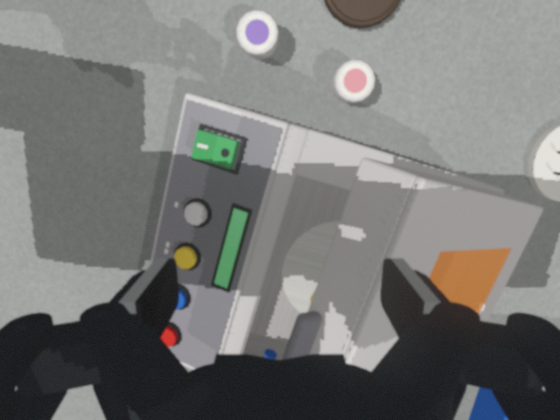

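Zoomed, the scene crop shows the lid's hinge on the left and its front edge running from (165,25) to (255,205). The wrist view shows the panel's front-left corner at (188,95), the rocker at (217,148) with its white bar on the near side, and the keys at (195,213), (185,258) and (180,298).

```bash
python3 - <<'E'
from h import *
import pickle
ds=pickle.load(open('d0.pkl','rb'))
ey=np.array([.0264,.0903]);ey/=np.linalg.norm(ey);ex=np.array([ey[1],-ey[0]]);print('yaw',np.arctan2(ex[1],ex[0]))
B=np.array([.49475,-.11343])
def rel(p): d=np.array(p[:2])-B; return (d@ex*1e3).round(1),(d@ey*1e3).round(1),round(p[2]*1e3,1)
w=ds['wrist']
print('FL wrist',rel(onz(w,188,95,.048)),'FL side',rel(onz(ds['side'],225,243,.048)),'FR side',rel(onz(ds['side'],270.5,305.5,.048)))
print('panel top left',rel(onz(w,289,123,.073)))
H=cv2.cvtColor(w['img'],cv2.COLOR_BGR2HSV)
def m(x,y,rr,lo,hi,z,name):
    s=H[y-rr:y+rr,x-rr:x+rr];k=cv2.inRange(s,lo,hi)
    c=max(cv2.findContours(k,0,2)[0],key=cv2.contourArea);r=cv2.minAreaRect(c)
    u,v=r[0][0]+x-rr,r[0][1]+y-rr;print(name,(round(u,1),round(v,1)),r[1],rel(onz(w,u,v,z)))
    return c+np.array([x-rr,y-rr])
m(185,258,20,(15,80,50),(35,255,255),.062,'yellow')
c=m(217,148,32,(40,80,40),(85,255,255),.067,'rocker')
for p in cv2.boxPoints(cv2.minAreaRect(c)): print(rel(onz(w,*map(float,p),.067)))
print('bar',rel(onz(w,203,146,.067)))
# lid front edge corners scene/side
for n,a,b in(('L',(255,205),(535,40)),('L',(255,205),(660,165))):
    print(n,[ (lambda t:(rel(t[0]),t[1]))(tri(ray(ds['scene'],180+a[0]*.425,80+a[1]*.4255),ray(ds['side'],210+(b[0]-400)*.55,130+b[1]*.532)))])
E
```

```text
yaw -0.28443186422390365
FL wrist (np.float64(-33.7), np.float64(195.9), np.float64(48.0)) FL side (np.float64(-40.1), np.float64(184.3), np.float64(48.0)) FR side (np.float64(-58.4), np.float64(-37.7), np.float64(48.0))
panel top left (np.float64(61.0), np.float64(197.9), np.float64(73.0))
yellow (185.5, 257.0) (24.0, 23.0) (np.float64(0.4), np.float64(46.6), np.float64(62.0))
rocker (214.4, 149.0) (43.31929016113281, 30.23325538635254) (np.float64(4.1), np.float64(157.8), np.float64(67.0))
(np.float64(-15.6), np.float64(144.0), np.float64(67.0))
(np.float64(-14.3), np.float64(170.9), np.float64(67.0))
(np.float64(23.5), np.float64(171.3), np.float64(67.0))
(np.float64(22.9), np.float64(144.2), np.float64(67.0))
bar (np.float64(-6.3), np.float64(157.5), np.float64(67.0))
L [((np.float64(112.8), np.float64(189.1), np.float64(222.7)), np.float64(0.00406396300414818))]
L [((np.float64(127.7), np.float64(61.5), np.float64(108.6)), np.float64(0.12422432434568155))]
```

Measured against the given sizes: key pitch 47.2 mm, panel depth 95–100 mm, rocker 38 × 27 mm, and lid front edge 199 mm from the hinge axis. The lid is about 0.57 rad open. I'll raise the arm, shut the fingers, align with the unit, and move over the lid bar.

Emit:
play_rows --commands '[[[0, 0, -20, 0, 0, 0, 0], [0, 0, -20, 0, 0, 0, 0], [0, 0, -20, 0, 0, 8.15, 0], [0, 0, 0, 0, 0, 8.15, 0], [-20.5, 16, 0, 0, 0, 0, 0], [-20.5, 16, 0, 0, 0, 0, 0], [-20.5, 16, 0, 0, 0, 0, 0], [-20.5, 16, 0, 0, 0, 0, 0], [0, 0, 20, 0, 0, 0, 0], [0, 0, 20, 0, 0, 0, 0]]]'

```text
time_s: 1.15
tcp_pos: [0.6388, -0.0978, 0.2509]
eef_rot: [0.0, 0.801, 0.599, 0.0]
force: [0.3, -0.0, -0.8]
finger_gap: 0.0
grip_force: 0.0
```

Emit:
play_rows --commands '[[[0, 0, 10, 0, 0, 0, 0], [0, 0, 5, 0, 0, 0, 0], [0, 0, 5, 0, 0, 0, 0], [0, 0, 5, 0, 0, 0, 0], [0, 0, 0, 0, 0, 0, 0]]]'

```text
time_s: 1.65
tcp_pos: [0.6384, -0.0965, 0.2262]
eef_rot: [-0.0, 0.8, 0.6, -0.0]
force: [-0.0, -0.2, -0.5]
finger_gap: 0.0003
grip_force: 0.0
```

Emit:
play_rows --commands '[[[0, 0, 8, 0, 0, 0, 0], [0, 0, 8, 0, 0, 0, 0], [0, -3, 5, 0, 0, 0, 0], [0, -4, 5, 0, 0, 0, 0], [0, -4, 5, 0, 0, 0, 0], [0, -4, 5, 0, 0, 0, 0], [0, -3, 5, 0, 0, 0, 0]]]'

```text
time_s: 2.35
tcp_pos: [0.6207, -0.0915, 0.1849]
eef_rot: [-0.0, 0.8, 0.6, -0.0]
force: [-0.9, 0.2, 2.3]
finger_gap: -0.0001
grip_force: 1.2
```

```bash
python3 - <<'E'
from h import *
a=snap('scene','s1');b=snap('side','s1b')
cv2.imwrite('pics/c1.png',np.hstack([cv2.resize(a['img'][80:240,180:350],(400,376),interpolation=2),cv2.resize(b['img'][130:330,210:430],(400,376),interpolation=2)]))
E
```

```text
(no output)
```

View pics/c1.png

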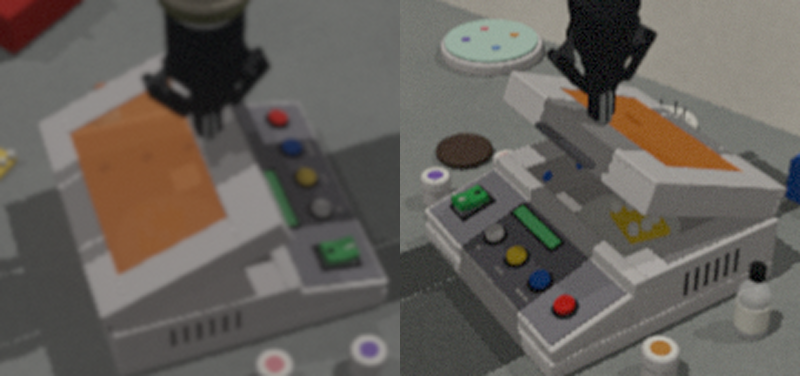

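The tip is on the front bar, near its window edge, and the lid is following it down. I'll continue along the arc.

Emit:
play_rows --commands '[[[0, -6, 6, 0, 0, 0, 0], [0, -5, 6, 0, 0, 0, 0], [0, -4, 6, 0, 0, 0, 0], [0, -4, 6, 0, 0, 0, 0], [0, -4, 6, 0, 0, 0, 0], [0, -3, 6, 0, 0, 0, 0], [0, -3, 6, 0, 0, 0, 0], [0, -2, 6, 0, 0, 0, 0], [0, -2, 5, 0, 0, 0, 0], [0, -1, 4, 0, 0, 0, 0]]]'

```text
time_s: 3.45
tcp_pos: [0.5881, -0.082, 0.1277]
eef_rot: [-0.0, 0.8, 0.6, -0.0]
force: [0.7, -0.3, 0.8]
finger_gap: -0.0001
grip_force: 0.8
```

Emit:
play_rows --commands '[[[0, 0, 2, 0, 0, 0, 0], [0, 0, 2, 0, 0, 0, 0], [0, 0, 2, 0, 0, 0, 0], [0, 0, 0, 0, 0, 0, 0]]]'

```text
time_s: 3.85
tcp_pos: [0.5884, -0.082, 0.123]
eef_rot: [-0.0, 0.8, 0.6, -0.0]
force: [-4.3, 0.7, 8.1]
finger_gap: 0.0001
grip_force: 3.9
```

Emit:
play_rows --commands '[[[0, 0, 2, 0, 0, 0, 0], [0, 0, 2, 0, 0, 0, 0], [0, 0, 0, 0, 0, 0, 0]]]'

```text
time_s: 4.15
tcp_pos: [0.5886, -0.082, 0.1228]
eef_rot: [0.0, 0.8, 0.6, 0.0]
force: [-19.5, 4.1, 32.9]
finger_gap: -0.0001
grip_force: 16.6
```

The hard stop came at z = 0.1228 m, which matches the 123 mm shut height, so the lid is shut. Next I'll lift, go over the rocker and tilt square to the panel.

Emit:
play_rows --commands '[[[0, 0, -10, 0, 0, 0, 0], [0, 0, -25, 0, 0, 0, 0], [0, 0, -25, 0, 0, 0, 0], [20, -20, 0, 0, 0, 0, 0], [20, -20, 0, 0, 0, 0, 0], [20, -20, 0, 0, 0, 0, 0], [20, -20, 0, 0, 0, 0, 0], [21.5, -20, 0, 0, 0, 0, 0], [0, 0, 0, -7, 0, 0, 0], [0, 0, 0, -7, 0, 0, 0]]]'

```text
time_s: 5.15
tcp_pos: [0.5218, 0.044, 0.1786]
eef_rot: [0.099, 0.794, 0.595, 0.075]
force: [-1.3, -0.3, 0.5]
finger_gap: 0.0003
grip_force: 0.0
```

```bash
python3 - <<'E'
from h import *
import pickle
ds={n:snap(n,n+'2') for n in('scene','side','wrist')}
pickle.dump(ds,open('d2.pkl','wb'))
o=ctrl.observe();print(o['tcp_pos'],R.from_quat(o['eef_rot'],scalar_first=True).as_matrix().round(3),o['force'])
cv2.imwrite('pics/c2.png',np.hstack([cv2.resize(ds['wrist']['img'],(400,300)),cv2.resize(ds['side']['img'][150:315,210:430],(400,300),interpolation=2)]))
E
```

```text
[0.51900665 0.04410421 0.17724605] [[ 0.279  0.932  0.23 ]
 [ 0.96  -0.271 -0.067]
 [-0.     0.239 -0.971]] [ 0.00377052 -0.75769136 -0.31898139]
```

View pics/c2.png

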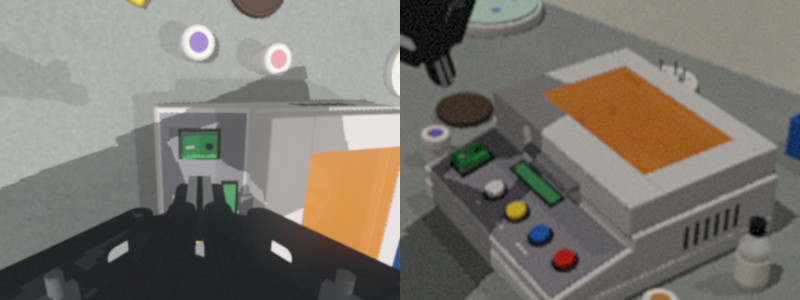

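The lid looks fully shut in the side view. In the wrist half, the rocker is at (200,144) with its white bar mark on the near (left) side, and the shut fingers are narrow. I'll refine the rocker position now.

```bash
python3 - <<'E'
from h import *
import pickle
ds=pickle.load(open('d2.pkl','rb'));w=ds['wrist']
T=np.array([.51900665,.04410421,.17724605]);M=np.array([[.279,.932,.23],[.96,-.271,-.067],[0,.239,-.971]])
k=cv2.inRange(cv2.cvtColor(w['img'],cv2.COLOR_BGR2HSV)[175:230,240:315],(40,80,40),(85,255,255))
c=max(cv2.findContours(k,0,2)[0],key=cv2.contourArea);r=cv2.boundingRect(c);x,y=r[0]+240,r[1]+175;print(x,y,r[2:])
for n,(u,v) in {'centre':(x+r[2]/2,y+r[3]/2),'near':(x,y+r[3]/2),'far':(x+r[2],y+r[3]/2)}.items():
    P=onz(w,u,v,.066);print(n,P.round(4),'tool mm',(M.T@(P-T)*1e3).round(1))
# scene/side triangulated rocker again, blue key
H={n:cv2.cvtColor(ds[n]['img'],cv2.COLOR_BGR2HSV) for n in ds}
for nm,a,b,lo,hi in(('rocker',(324,187),(249,236),(45,100,50),(85,255,255)),('blue',(304,143),(287,279),(98,110,60),(125,255,255))):
    rs=[]
    for n,(x,y) in(('scene',a),('side',b)):
        m=cv2.moments(cv2.inRange(H[n][y-12:y+13,x-12:x+13],lo,hi),True);rs.append(ray(ds[n],m['m10']/m['m00']+x-12,m['m01']/m['m00']+y-12))
    P,e=tri(*rs);print(nm,P.round(4),e.round(4),(M.T@(P-T)*1e3).round(1))
E
```

```text
253 187 (51, 36)
centre [0.5435 0.0356 0.066 ] tool mm [ -1.3  -1.5 114.2]
near [0.5248 0.0424 0.066 ] tool mm [-1.000e-01 -2.080e+01  1.095e+02]
far [0.563  0.0286 0.066 ] tool mm [ -2.6  18.6 119.2]
rocker [0.5435 0.0368 0.0662] 0.0013 [-1.000e-01 -1.700e+00  1.139e+02]
blue [ 0.4949 -0.1136  0.0607] 0.001 [-158.1   -7.5  118.2]
```

Both views agree on the rocker centre: 1.7 mm back in tool y and 114 mm ahead. I'll press 12 mm nearer than that.

Emit:
play_rows --commands '[[[0, -6, 20, 0, 0, 0, 0], [-1, -7, 20, 0, 0, 0, 0], [0, 0, 20, 0, 0, 0, 0], [0, 0, 15, 0, 0, 0, 0], [0, 0, 10, 0, 0, 0, 0], [0, 0, 5, 0, 0, 0, 0], [0, 0, 3, 0, 0, 0, 0], [0, 0, 3, 0, 0, 0, 0], [0, 0, 0, 0, 0, 0, 0]]]'

```text
time_s: 6.2
tcp_pos: [0.5312, 0.0395, 0.0823]
eef_rot: [0.098, 0.794, 0.595, 0.073]
force: [-0.6, -0.1, 0.0]
finger_gap: -0.0
grip_force: 0.0
```

Emit:
play_rows --commands '[[[0, 0, 3, 0, 0, 0, 0], [0, 0, 3, 0, 0, 0, 0], [0, 0, 2, 0, 0, 0, 0], [0, 0, 2, 0, 0, 0, 0], [0, 0, 0, 0, 0, 0, 0]]]'

```text
time_s: 6.7
tcp_pos: [0.5332, 0.0389, 0.0722]
eef_rot: [0.097, 0.794, 0.595, 0.073]
force: [-0.5, 0.4, 2.1]
finger_gap: 0.0
grip_force: 0.7
```

Emit:
play_rows --commands '[[[0, -1, 1.5, 0, 0, 0, 0], [0, -1, 1.5, 0, 0, 0, 0], [0, 0, 1.5, 0, 0, 0, 0], [0, 0, 1.5, 0, 0, 0, 0], [0, 0, 0, 0, 0, 0, 0]]]'

```text
time_s: 7.2
tcp_pos: [0.5329, 0.0391, 0.0683]
eef_rot: [0.098, 0.794, 0.595, 0.073]
force: [-21.7, 0.9, 32.0]
finger_gap: -0.0001
grip_force: 18.0
```

Emit:
play_rows --commands '[[[0, 0, 1.5, 0, 0, 0, 0], [0, 0, 1, 0, 0, 0, 0], [0, 0, 0, 0, 0, 0, 0]]]'

```text
time_s: 7.5
tcp_pos: [0.5332, 0.0391, 0.068]
eef_rot: [0.097, 0.794, 0.595, 0.073]
force: [-44.3, 3.7, 61.4]
finger_gap: -0.0001
grip_force: 34.8
```

The rocker gave about 4 mm, then stopped hard, so it is fully over. I'll lift off and move above the blue key.

Emit:
play_rows --commands '[[[0, 0, -8, 0, 0, 0, 0], [0, 0, -20, 0, 0, 0, 0], [0, 0, -20, 0, 0, 0, 0], [-25, 2, 0, 0, 0, 0, 0], [-33, 2, 0, 0, 0, 0, 0], [-33, 2, 0, 0, 0, 0, 0], [-33, 2, 0, 0, 0, 0, 0], [-33, 0, 0, 0, 0, 0, 0], [0, 0, 0, 0, 0, 0, 0], [0, 0, 0, 0, 0, 0, 0]]]'

```text
time_s: 8.5
tcp_pos: [0.4852, -0.1114, 0.1117]
eef_rot: [0.097, 0.795, 0.594, 0.073]
force: [0.2, 0.0, -0.3]
finger_gap: -0.0005
grip_force: 0.0
```

```bash
python3 - <<'E'
from h import *
ds={n:snap(n,n+'3') for n in('scene','side','wrist')}
o=ctrl.observe();T=o['tcp_pos'];M=R.from_quat(o['eef_rot'],scalar_first=True).as_matrix()
for z in(.061,.065): print(T.round(4),(M.T@(np.array([.4949,-.1136,z])-T)*1e3).round(1),o['force'].round(1))
cv2.imwrite('pics/c3.png',np.hstack([cv2.resize(ds['wrist']['img'],(400,300)),cv2.resize(ds['side']['img'][220:310,220:340],(400,300),interpolation=2)]))
E
```

```text
[ 0.4857 -0.1099  0.1118] [-1.  -2.7 51.7] [ 0.2  0.1 -0.2]
[ 0.4857 -0.1099  0.1118] [-1.  -1.7 47.8] [ 0.2  0.1 -0.2]
```

View pics/c3.png

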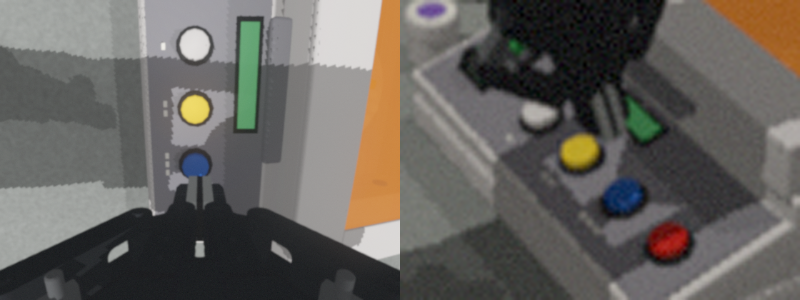

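The wrist half shows the blue key at (195,163), just ahead of the fingertip, and the row is aligned with it. The rocker is hidden in the side view, so I'll check it in the scene view.

```bash
python3 - <<'E'
import cv2,numpy as np
f=lambda n:cv2.resize(cv2.imread(f'pics/{n}.png')[165:210,295:355],(400,300),interpolation=2)
cv2.imwrite('pics/c4.png',np.hstack([f('scene2'),f('scene3')]))
E
```

```text
(no output)
```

View pics/c4.png

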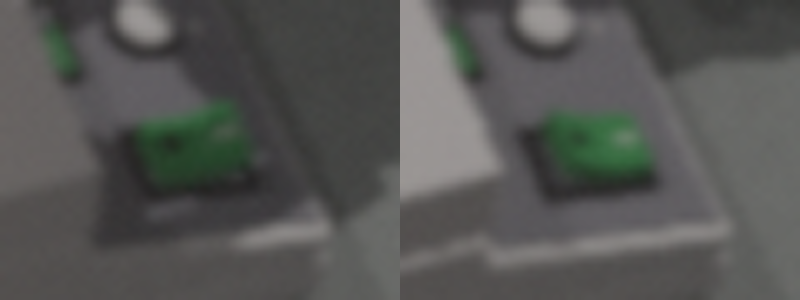

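The rocker has clearly tipped: its near half is down and its far half, left, is raised. Now I'll press the blue key.

Emit:
play_rows --commands '[[[-0.5, -1, 15, 0, 0, 0, 0], [-0.5, -1, 12, 0, 0, 0, 0], [0, 0, 8, 0, 0, 0, 0], [0, 0, 5, 0, 0, 0, 0], [0, 0, 2, 0, 0, 0, 0], [0, 0, 2, 0, 0, 0, 0], [0, 0, 0, 0, 0, 0, 0]]]'

```text
time_s: 9.35
tcp_pos: [0.4938, -0.1143, 0.069]
eef_rot: [0.098, 0.794, 0.595, 0.073]
force: [-0.6, -0.2, 1.1]
finger_gap: -0.0001
grip_force: 0.0
```

Emit:
play_rows --commands '[[[0, 0, 2, 0, 0, 0, 0], [0, 0, 2, 0, 0, 0, 0], [0, 0, 1, 0, 0, 0, 0], [0, 0, 0, 0, 0, 0, 0]]]'

```text
time_s: 9.75
tcp_pos: [0.4953, -0.1148, 0.0645]
eef_rot: [0.098, 0.794, 0.595, 0.073]
force: [0.4, 0.1, 3.1]
finger_gap: -0.0004
grip_force: 1.5
```

Emit:
play_rows --commands '[[[0, 0, 1.5, 0, 0, 0, 0], [0, 0, 1.5, 0, 0, 0, 0], [0, 0, 1.5, 0, 0, 0, 0], [0, 0, 0, 0, 0, 0, 0]]]'

```text
time_s: 10.15
tcp_pos: [0.4962, -0.115, 0.0621]
eef_rot: [0.098, 0.794, 0.595, 0.073]
force: [-20.9, 5.9, 32.2]
finger_gap: 0.0003
grip_force: 18.8
```

The key bottomed out against its stop at 32 N. I'll release it straight back and check.

Emit:
play_rows --commands '[[[0, 0, -3, 0, 0, 0, 0], [0, 0, -10, 0, 0, 0, 0], [0, 0, -25, 0, 0, 0, 0], [0, -15, -35, 0, 0, 0, 0], [0, -25, -40, 0, 0, 0, 0], [0, -25, -40, 0, 0, 0, 0], [0, -25, -30, 0, 0, 0, 0], [0, 0, 0, 0, 0, 0, 0], [0, 0, 0, 0, 0, 0, 0]]]'

```text
time_s: 11.05
tcp_pos: [0.3699, -0.0781, 0.2165]
eef_rot: [0.099, 0.794, 0.595, 0.074]
force: [0.4, 0.2, -0.1]
finger_gap: 0.0002
grip_force: 0.0
```

```bash
python3 - <<'E'
from h import *
a=snap('scene','s5');b=snap('side','s5b')
cv2.imwrite('pics/c5.png',np.hstack([cv2.resize(a['img'][80:280,160:400],(400,333),interpolation=2),cv2.resize(b['img'][150:340,210:438],(400,333),interpolation=2)]))
E
```

```text
(no output)
```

View pics/c5.png

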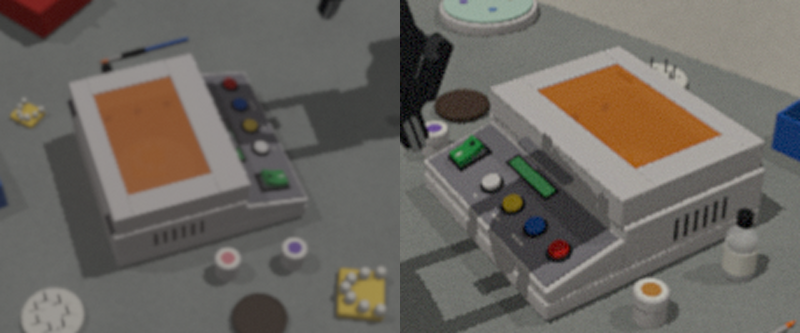

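The lid is shut, the rocker is tipped to on, the blue key is back up, everything around the unit is in place, and the arm is clear.

```bash
python3 -c "
from cell import ctrl
print(ctrl.close_job())"
```

```text
the job is handed in; nothing more can be done
None
```

I shut the lid to its stop, pressed the green rocker fully on, then pressed the blue long-cure key to its stop and released it; the job was handed in at about 11 s with the arm clear, but no verdict came back.

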